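# Spring open the child-safe cutter drawer

## Robot

A 6-joint arm with a two-finger parallel gripper is mounted at the origin on the work surface; the furniture and walls round the work are solid. World frame = base frame: x ahead of the robot, y to its left, z up, the work surface at z = 0. Lengths are in mm, angles in rad, forces in N, time in s.
With the tool pointing down it reaches from about 300 to 875 mm from the base axis. Payload 6.4 kg.
Tool frame: the origin (TCP) lies on the centre line of the jaws, within the pads' length; the fingertips stand 25 mm ahead of it and the grasp point (between the pads) lies 6 mm ahead of it; y points along the fingers, x is the direction in which the jaws open and shut, and the axes are right-handed (so a half turn about y gives the same grasp; the last joint's range is limited). The gripper opens to 85 mm and grips with 20 to 120 N. Pads are 22 mm wide; open, the fingers measure 114 mm over their backs; the gripper's body (76 mm by 85 mm) begins 54 mm behind the grasp point. The pads swing forward as they close: fully open they stand 13 mm farther back than shut.
Start: joints at [-1.411, 0.181, 1.607, -0, 1.354, -0.206], TCP at [205.692, -536.966, 256.288] pointing down, gripper open.
Joint ranges: [-2.99, 2.99], [-0.89, 2.07], [0.3, 2.58], [-1.14, 4.28], [0, 2.63], [-3.12, 3.12]. Speed limits (rad/s): [2.57, 2.57, 3.01, 3.14, 3.14, 3.14].

## Interface

Orientations are given as a 3x3 rotation matrix whose columns are the frame's x, y, z axes.
In Python, from workcell import read_state, snapshot, camera_info, workorder gives the robot as it stands.
- The arm moves only by the tool servo_tool, never from a script. Its argument "steps" is text: rows parted by semicolons, each of 4 numbers parted by spaces: the shift along the tool's x, y, z in m, then the turn about the tool's y in rad. In form: tx ty tz yaw; .... A call has 1 to 20 rows; each row is the pose to reach, as a shift and turn from the pose commanded when the call began, along the tool's axes at that moment; what a row does not reach only later rows make up. A row lasts 1/10 s, in which the tool goes at most 50 mm and 8.59 degrees, less where a joint would pass 70% of its speed; a pose out of reach is approached as far as the arm can. A call with a gripper value outside its range is refused whole. "jaw" is the opening, from 0 (shut) to 1 (fully open), set as the call begins (left out, the last holds). The fingers move at their own pace and stop on an object; the grip force is fixed at half the most. Time passes only in rows, so rows that repeat a pose let the fingers close. It gives the time, the measured TCP pose, the force and the opening at its end, in the units of the state.
- read_state(): the state, without advancing time (a new reading comes with each control period).
- snapshot(name): name is "side" or "top" or "wrist"; returns the picture (400x640x3 uint8, red, green, blue); there is no depth.
- camera_info(name): a dict with "mtx" (3x3 intrinsics, pixels), "xyz" and "orientation" of the camera in the world; the wrist camera has in their place "hand_eye" (4x4, takes a point from camera to tool coordinates, whose origin is the TCP and whose axes are the tool frame's). Camera axes: x right, y up, looking along -z (the intrinsics and any distortion apply to the point x, -y, -z); pixel columns grow to the right and rows downward; lengths in mm; the calibration is good to about 2 mm. The wrist camera is an equidistant fisheye: a pixel r from the principal point sees the ray r / f radians off the axis. A picture is of the moment at which its call begins: read the wrist's pose just before it. camera_info takes no time and is no camera call.
- workorder.hand_in(): hands the job in, once; it reports no verdict.
The state is a dict: "time_s": time; "joints": joint angles; "qvel": joint speeds; "joint_torque": joint torques, N m; "position": TCP position; "eef_rot": TCP orientation; "ft_force": force on the tool from outside, world axes, zero at the start; "wrist_torque": the same for the moment, N m; "gripper_width": opening from 0.0 (shut) to 1.0 (fully open).
Only numpy, scipy, OpenCV 4.12 (cv2) and the standard library are available. Lean on these libraries where they do the work, as an engineer would, in place of code of your own. Each camera call takes 0.05 s, during which the arm holds its last target.

## Task

The pastry cutters we need are in the child-safe box with the blue drawer. Slide its blue shutter all the way along the channel in the top of the box until the hidden recess is uncovered, then press the black catch down in the recess so that the blue drawer springs out, and let go. Leave the shutter of the orange box closed.

Things in the scene. Friction and masses are not known exactly. Their poses are not given: they have to be found in the camera images.
- blue_box: Fixed white box, 160 x 230 mm (x, y), blue drawer front on its -x face. Origin: centre of underside, on the table; z up, x to its back, y along the shutter. In the top, along the front edge, a channel: x -70 to -22 mm (44 mm clear between steel lips), y -109 to 109, floor z 78, rims z 87. Channel floor has a recess, y -38 to 26, holding the catch; the shutter hides it.
- blue_shutter (a joint): Blue shutter's slide s to box +y, m: 0 closed, 0.080 open (end stop), starts 0 to 0.010; about 1 N friction, stays put. Plate 44 x 80 mm, top z 84, with an upright fin at its -y end: 30 mm wide (centred box x -46), 10 thick in y, top z 108. Fin spans box y -50+s to -40+s mm, plate -50+s to 30+s. The channel behind the fin (-y) is free: closed fingertips can push it, or pinch it.
- blue_catch_top (a point): Centre of the top of the blue box's black catch: flat push plate, 38 x 52 mm (box x, y), at box x -46, y -6, z 68 mm, 10 mm below the channel floor, axes as the box. Goes straight down 9 mm on a spring (1 N at first, 3.6 N fully down), frees the drawer at about 6 mm, comes up again when released.
- blue_drawer (a joint): Travel of the blue drawer out of the box front (box -x), m: 0 shut and latched, 0.045 fully out. It springs out by itself when the catch is pressed; no handle.
- orange_shutter (a joint): Slide of the shutter of the other box, the same but with orange drawer front and orange shutter; m, 0 to 0.010 at the start (closed), 0.080 open. Leave it closed.

How it is judged (in metres and radians):
On the way:
1. the blue shutter is slid open (more than 60 of its 80 mm) while the drawer is still shut (value of joint blue_shutter above 0.06 m and value of joint blue_drawer below 0.005 m), for 0.1 s.
At the end, for the whole second after the job is handed in: The blue drawer stands sprung out more than 35 mm and at rest, the blue shutter is open by more than 60 mm, and the orange box's shutter is still closed (less than 30 mm) (value of joint blue_drawer above 0.035 m and velocity of joint blue_drawer below 0.02 m/s and value of joint blue_shutter above 0.06 m and value of joint orange_shutter below 0.03 m); the robot touches nothing.
It fails at once if the orange box's shutter is slid open (value of joint orange_shutter above 0.03 m).
It also fails if it takes over 32 s, if anything falls off the work surface, if the arm or the gripper's body presses on something with over 40 N, if the wrist force passes 120 N, or if a joint passes its speed limit or range.

## Working session

There is one attempt and no reset: what is moved stays moved. The work goes in short steps, Python scripts to look and compute and a tool call to move; the robot and the scene stay as the last step left them, time stands still between calls to the robot, and variables do not carry over. Pictures are saved under pics/ and viewed, and the job is handed in when it is done.

Besides the shell and the picture viewer there is one more tool, called after "Emit:" in YAML: its name, and indented under it one key for each argument. servo_tool: Moves the arm, as the interface text tells. Its arguments: {"type":"object","properties":{"steps":{"type":"string"},"jaw":{"type":"number"}},"required":["steps"]}

```bash
mkdir -p pics; ls; python3 - <<'E'
from workcell import *
import cv2
s=read_state();print(s)
for n in("side","top","wrist"):
    print(n,camera_info(n))
    im=snapshot(n);cv2.imwrite(f"pics/{n}0.png",im[:,:,::-1])
E
```

```text
pics
{'time_s': 0.0, 'joints': array([-1.41130407e+00,  1.81571303e-01,  1.60801647e+00,  7.31122255e-06,
        1.35376936e+00, -2.06325903e-01]), 'qvel': array([ 3.43732619e-06,  4.34141847e-04, -7.68301459e-04,  1.43559635e-03,
       -4.97164229e-04, -2.52327666e-04]), 'joint_torque': array([ 1.89953527e-03, -4.44871151e+01, -3.51333368e+01, -1.51659719e-04,
        9.15771903e-03, -2.67760248e-05]), 'position': array([ 205.6075412 , -536.44081317,  255.3629963 ]), 'eef_rot': array([[ 3.57711726e-01, -2.73180088e-04,  9.33832023e-01],
       [-9.33830468e-01,  1.74321855e-03,  3.57711641e-01],
       [-1.72559300e-03, -9.99998443e-01,  3.68465827e-04]]), 'ft_force': array([ 0.66709257,  0.00555926, -0.00325729]), 'wrist_torque': array([0.03053522, 0.00883933, 0.00599323]), 'gripper_width': 1.0005248358998744}
side {'mtx': array([[458.30363025,   0.        , 322.0966255 ],
       [  0.        , 458.30363025, 199.05387479],
       [  0.        ,   0.        ,   1.        ]]), 'xyz': array([ 315.25780666, 1044.09330483,  766.27574501]), 'orientation': array([[-0.99337535,  0.052806
[... 363 characters left out ...]
y([[-3.10431321e-04,  9.96712016e-01, -8.10250589e-02],
       [-9.99921506e-01, -1.32425616e-03, -1.24590477e-02],
       [-1.25253805e-02,  8.10148312e-02,  9.96634192e-01]])}
wrist {'mtx': array([[309.70691629,   0.        , 321.47379869],
       [  0.        , 309.70691629, 199.31223062],
       [  0.        ,   0.        ,   1.        ]]), 'hand_eye': array([[ 9.99998074e-01,  6.65023151e-05,  1.96175571e-03,
        -6.78950371e-01],
       [ 1.87445449e-03,  2.64243167e-01, -9.64454268e-01,
        -1.16394981e+02],
       [-5.82518983e-04,  9.64456087e-01,  2.64242534e-01,
         6.61742929e+01],
       [ 0.00000000e+00,  0.00000000e+00,  0.00000000e+00,
         1.00000000e+00]])}
```

View pics/top0.png

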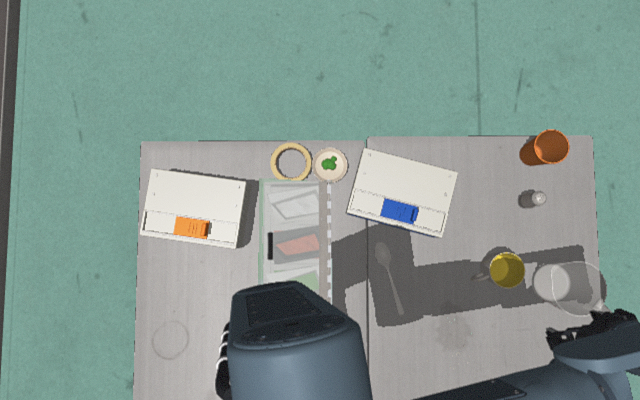

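View pics/side0.png

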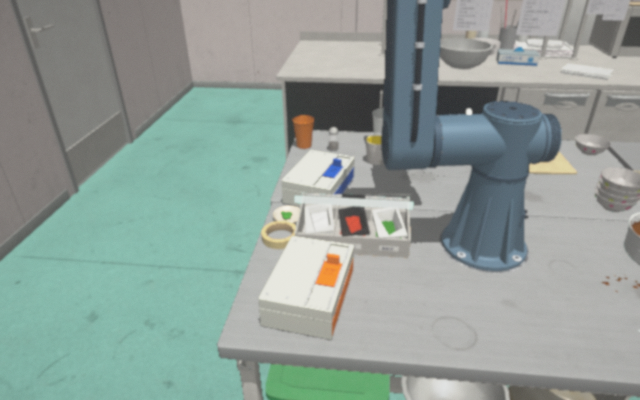

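View pics/wrist0.png

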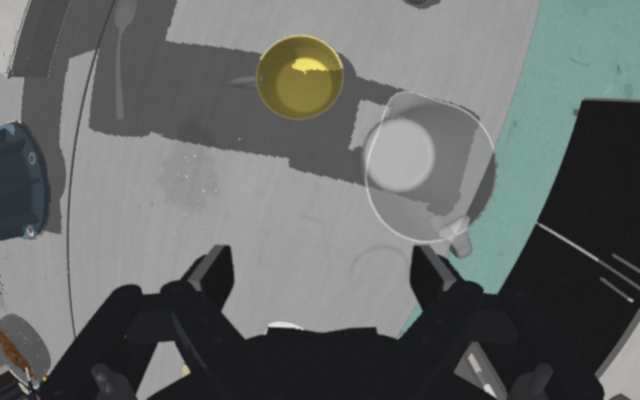

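The blue box is at top-image px ~(403,192), with its front towards the robot. The orange box is at ~(195,208). I'll enlarge the blue box to read its corners.

```bash
python3 - <<'E'
import cv2
im=cv2.imread("pics/top0.png")
c=im[140:245,335:470];cv2.imwrite("pics/topc.png",cv2.resize(c,None,fx=5.5,fy=5.5,interpolation=cv2.INTER_CUBIC))
E
```

```text
(no output)
```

View pics/topc.png

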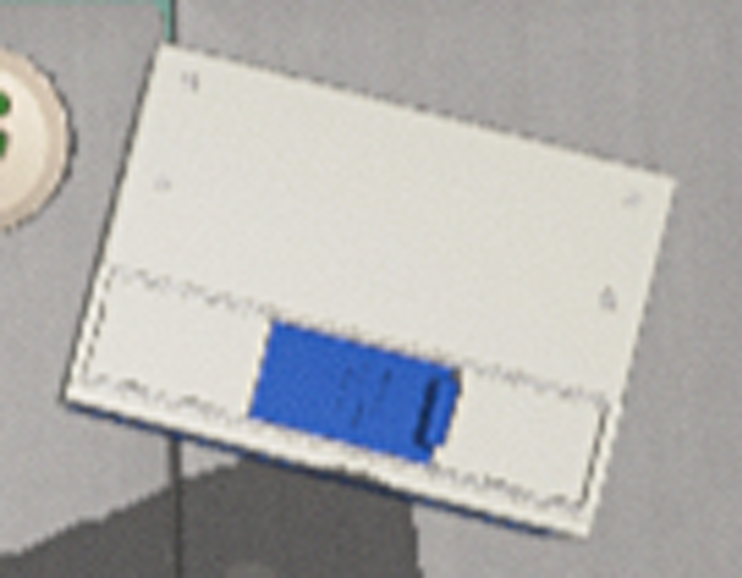

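The crop shows the lid corners: back-left (163,43), back-right (675,181), front-right (590,535) and front-left (66,402). The blue plate's left edge runs (272,321)-(249,414), and the fin is on the right at about x 437.

```bash
cat > h.py <<'E'
import numpy as np, cv2
from workcell import *
def ray(n,u,v):
    c=camera_info(n);K=c["mtx"]
    d=np.array([(u-K[0,2])/K[0,0],-(v-K[1,2])/K[1,1],-1.]);return c["xyz"],c["orientation"]@d
def at(n,u,v,z):
    o,d=ray(n,u,v);return o+d*(z-o[2])/d[2]
def proj(n,P):
    c=camera_info(n);K=c["mtx"];p=(np.asarray(P)-c["xyz"])@c["orientation"]
    return np.c_[K[0,0]*p[:,0]/-p[:,2]+K[0,2],K[1,1]*-p[:,1]/-p[:,2]+K[1,2]]
E
python3 - <<'E'
from h import *
px=np.array([(163,43),(675,181),(590,535),(66,402)])/5.5+[335,140]-0.4
W=np.array([at("top",*p,87) for p in px])[:,:2]
B=np.array([(80,115),(80,-115),(-80,-115),(-80,115)],float)
print(W.round(1),[np.linalg.norm(W[i]-W[i-1]).round(1) for i in range(4)])
c=W.mean(0);Z=W-c
th=np.arctan2((B[:,0]*Z[:,1]-B[:,1]*Z[:,0]).sum(),(B*Z).sum())
R=np.array([[np.cos(th),-np.sin(th)],[np.sin(th),np.cos(th)]])
print("c",c,"th",th,"res",(Z-B@R.T).round(1))
for q,z in [((272,321),84),((249,414),84),((458,370),84),((432,462),84),((440,375),108),((418,445),108),((460,380),108),((436,448),108)]:
    w=at("top",*(np.array(q)/5.5+[335,140]-.4),z)[:2];print(q,((w-c)@R).round(1))
T=lambda b:np.r_[c+R@np.array(b[:2],float),b[2]]
# side check
pts=[T(( *b,87)) for b in B]
print(proj("side",pts).round(1))
np.savez("pose.npz",c=c,th=th)
for b in [(-46,-75,100),(-46,-6,68)]:print(b,T(b).round(1))
E
python3 - <<'E'
import cv2
im=cv2.imread("pics/side0.png")
c=im[140:220,270:370];cv2.imwrite("pics/sidec.png",cv2.resize(c,None,fx=7,fy=7,interpolation=cv2.INTER_CUBIC))
E
```

```text
[[ 580.1 -152.2]
 [ 520.  -369.8]
 [ 369.6 -330.4]
 [ 425.9 -109.8]] [np.float64(159.9), np.float64(225.8), np.float64(155.4), np.float64(227.7)]
c [ 473.89072767 -240.55140374] th -0.260584885053544 res [[-0.7 -2.1]
 [-1.6  2.5]
 [ 2.6  0.7]
 [-0.3 -1. ]]
(272, 321) [-23.9  37.7]
(249, 414) [-64.8  37.4]
(458, 370) [-23.9 -43.8]
(432, 462) [-64.7 -42.6]
(440, 375) [-30.4 -32.8]
(418, 445) [-61. -31.]
(460, 380) [-30.3 -41.3]
(436, 448) [-60.3 -38.5]
[[282.2 179.8]
 [311.4 149.2]
 [355.8 156.4]
 [331.6 189.2]]
(-46, -75, 100) [ 410.1 -301.2  100. ]
(-46, -6, 68) [ 427.9 -234.5   68. ]
```

View pics/sidec.png

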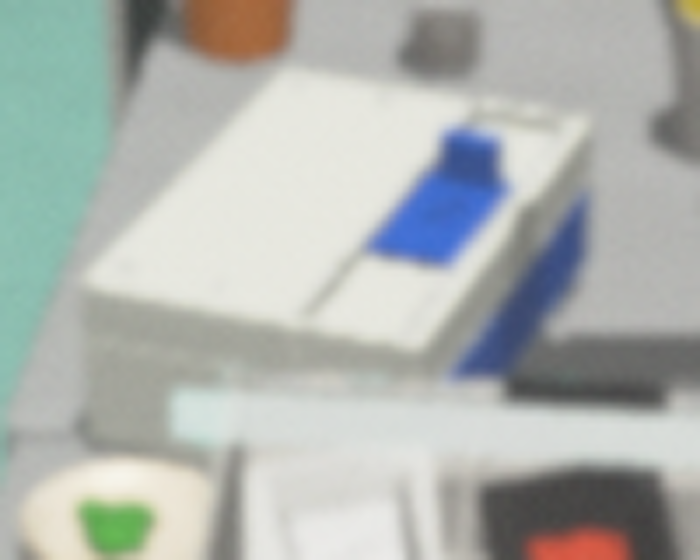

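Size and side-view checks agree to about 2 mm. The shutter starts at s≈0–8 mm. Next I'll compute the move to above the channel behind the fin, with the jaw axis along the box y.

```bash
cat >> h.py <<'E'
def plan(b,z,verbose=True):
    p=np.load("pose.npz");th=float(p["th"]);R=np.array([[np.cos(th),-np.sin(th)],[np.sin(th),np.cos(th)]])
    s=read_state();E=s["eef_rot"];w=np.r_[p["c"]+R@np.array(b,float),z]
    X=np.r_[-R[:,1],0]; Y=np.array([0,0,-1.]);D=np.c_[X,Y,np.cross(X,Y)]
    from scipy.spatial.transform import Rotation as Ro
    print("t",s["time_s"],"shift",(E.T@(w-s["position"])/1000).round(4),"rv",Ro.from_matrix(E.T@D).as_rotvec().round(4))
    print("now box",(R.T@(s["position"][:2]-p["c"])).round(1),s["position"].round(1),"F",(s["ft_force"]).round(2),s["gripper_width"])
E
python3 -c "
from h import *
plan((-46,-80),200);plan((-46,-80),119)"
```

```text
t 0.15 shift [-0.1426  0.0559  0.2722] rv [ 1.000e-04  6.264e-01 -1.400e-03]
now box [-182.9 -355.2] [ 205.6 -536.6  255.6] F [ 0.28  0.34 -0.57] 1.000723560672145
t 0.15 shift [-0.1425  0.1369  0.2722] rv [ 1.000e-04  6.264e-01 -1.400e-03]
now box [-182.9 -355.2] [ 205.6 -536.6  255.6] F [ 0.28  0.34 -0.57] 1.000723560672145
```

Emit:
servo_tool:
  steps: "-0.012 0 0.023 0.05; -0.030 0 0.055 0.12; -0.048 0 0.09 0.20; -0.066 0 0.125 0.28; -0.084 0.01 0.16 0.36; -0.102 0.02 0.195 0.44; -0.118 0.03 0.225 0.51; -0.13 0.04 0.25 0.57; -0.138 0.05 0.265 0.61; -0.1426 0.056 0.272 0.626; -0.1426 0.056 0.272 0.626; -0.1426 0.056 0.272 0.626; -0.1426 0.056 0.272 0.626; -0.1426 0.056 0.272 0.626"
  jaw: 0

```text
time_s: 1.55
position: [408.5, -307.3, 200.8]
eef_rot: [[-0.258, 0.001, 0.966], [-0.966, -0.001, -0.258], [0.001, -1.0, 0.001]]
ft_force: [1.0, -0.1, 1.1]
gripper_width: 0.001
```

```bash
python3 -c "
from h import *
plan((-46,-80),119)
for n in ('wrist','side','top'): cv2.imwrite(f'pics/{n}1.png',snapshot(n)[:,:,::-1])
"
```

```text
t 1.55 shift [-0.0014  0.0818 -0.0001] rv [-0.0007 -0.0004  0.0006]
now box [-46.  -81.3] [ 408.5 -307.3  200.8] F [ 1.03 -0.07  1.07] 0.0009338719955872981
```

View pics/wrist1.png

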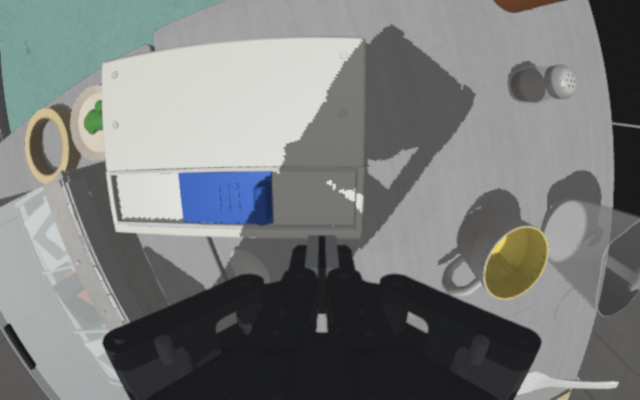

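View pics/side1.png

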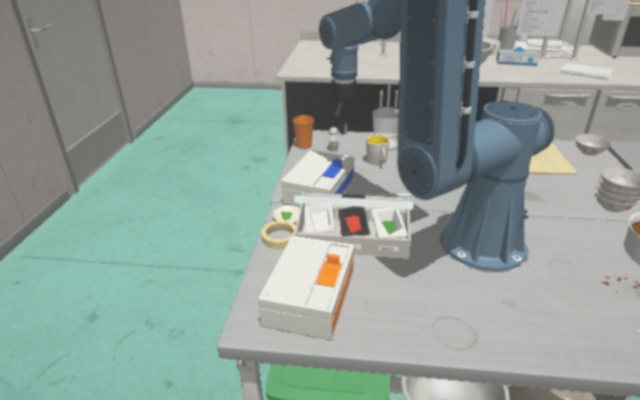

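Wrist view: the box is well seen, with channel ends at about x=118 and 357 px, the shutter at x 180–272, and the fingertips at (322,245). I'll verify the box pose with the fisheye.

```bash
cat >> h.py <<'E'
def watbox(s,u,v,z):
    c=camera_info("wrist");K=c["mtx"];H=c["hand_eye"]
    q=np.array([u-K[0,2],v-K[1,2]]);r=np.hypot(*q);a=r/K[0,0]
    d=np.array([np.sin(a)*q[0]/r,-np.sin(a)*q[1]/r,-np.cos(a)])
    E=s["eef_rot"];o=s["position"]+E@H[:3,3];d=E@H[:3,:3]@d
    w=o+d*(z-o[2])/d[2];p=np.load("pose.npz");th=float(p["th"]);R=np.array([[np.cos(th),-np.sin(th)],[np.sin(th),np.cos(th)]])
    return R.T@(w[:2]-p["c"])
E
python3 - <<'E'
from h import *
im=cv2.imread("pics/wrist1.png")
cv2.imwrite("pics/w1c.png",cv2.resize(im[150:270,100:380],None,fx=2.85,fy=2.85,interpolation=cv2.INTER_CUBIC))
E
```

```text
(no output)
```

View pics/w1c.png

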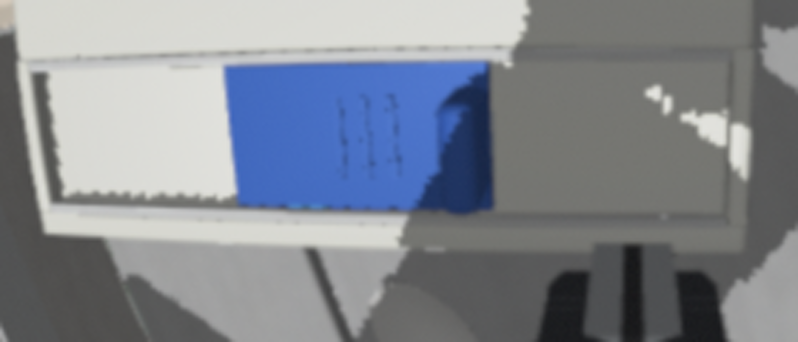

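```bash
python3 - <<'E'
from h import *
s=read_state()
for n,q,z in [("plateL back",(224,67),84),("plateL front",(240,207),84),("plateR back",(489,62),84),("plateR front",(493,209),84),("boxFR",(745,250),87),("boxFL",(46,234),87),("floor endR back",(726,62),78),("floor endR front",(728,213),78),("finger tips mid",(632,243),176)]:
    print(n,watbox(s,q[0]/2.85+100-.3,q[1]/2.85+150-.3,z).round(1))
E
```

```text
plateL back [-21.8  37.3]
plateL front [-64.6  37.4]
plateR back [-21.9 -41.9]
plateR front [-64.  -41.2]
boxFR [ -75.2 -112.4]
boxFL [-75.1 113.8]
floor endR back [ -23.1 -106.4]
floor endR front [ -67.3 -108.2]
finger tips mid [-37.  -80.6]
```

Shutter s≈7 mm, and its centreline is at about x=-44.5 in my frame. Lowering behind the fin to tip z≈94.

Emit:
servo_tool:
  steps: "-0.001 0.02 0.0015 0; -0.001 0.045 0.0015 0; -0.001 0.065 0.0015 0; -0.001 0.077 0.0015 0; -0.001 0.081 0.0015 0; -0.001 0.081 0.0015 0; -0.001 0.081 0.0015 0"

```text
time_s: 2.4
position: [410.9, -306.5, 120.3]
eef_rot: [[-0.257, 0.001, 0.966], [-0.966, -0.001, -0.257], [0.001, -1.0, 0.001]]
ft_force: [0.0, 0.4, -0.2]
gripper_width: 0.001
```

```bash
python3 -c "
from h import *
plan((-44.5,-15),119)
im=snapshot('wrist')[:,:,::-1]
cv2.imwrite('pics/wrist2.png',im)
"
```

```text
t 2.4 shift [-0.065   0.0012 -0.0006] rv [-0.0013  0.0004  0.0009]
now box [-43.9 -80. ] [ 410.9 -306.5  120.3] F [ 0.04  0.42 -0.18] 0.0006116142571412177
```

View pics/wrist2.png

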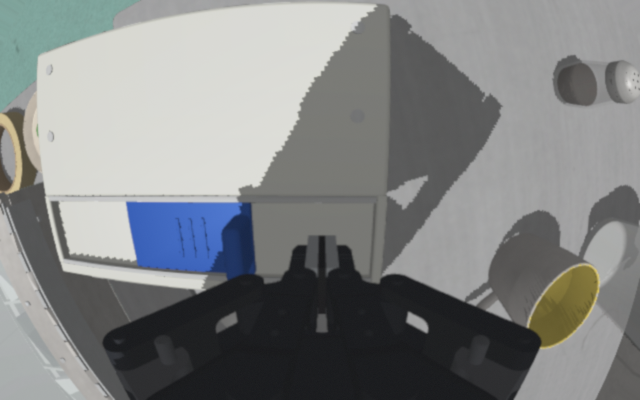

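Tips stand in the channel behind the fin, no contact force. Pushing along +y (tool -x) at ~80 mm/s.

Emit:
servo_tool:
  steps: "-0.008 0 0 0; -0.016 0 0 0; -0.023 0 0 0; -0.030 0 0 0; -0.037 0 0 0; -0.044 0 0 0; -0.051 0 0 0; -0.058 0 0 0; -0.065 0 0 0; -0.072 0 0 0; -0.079 0 0 0; -0.084 0 0 0; -0.084 0 0 0; -0.084 0 0 0"

```text
time_s: 3.85
position: [431.8, -224.4, 119.1]
eef_rot: [[-0.257, -0.001, 0.966], [-0.966, 0.001, -0.257], [-0.0, -1.0, -0.001]]
ft_force: [0.5, 0.2, 0.6]
gripper_width: -0.0
```

```bash
python3 -c "
from h import *
plan((-44.5,15),119)
im=snapshot('wrist')[:,:,::-1]
cv2.imwrite('pics/wrist3.png',im)
"
```

```text
t 3.85 shift [-0.0102  0.0001  0.0003] rv [ 0.0007  0.0007 -0.0004]
now box [-44.8   4.8] [ 431.8 -224.4  119.1] F [0.48 0.18 0.62] -0.00026848316537107813
```

View pics/wrist3.png

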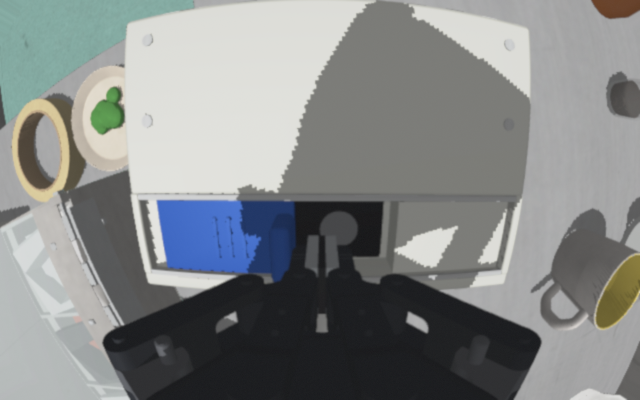

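The recess and black catch are appearing at px (295–383, 202–257). The plate's left edge is at ~(158,202) and (164,270). Now measuring s.

```bash
python3 -c "
from h import *
s=read_state()
for q,z in [((158,202),84),((164,270),84),((294,203),84),((383,203),78),((380,256),68)]: print(q,watbox(s,*q,z).round(1))
"
```

```text
(158, 202) [-22.2  97. ]
(164, 270) [-65.4 101.3]
(294, 203) [-22.6  19.1]
(383, 203) [-24.3 -27.9]
(380, 256) [-60.6 -30.3]
```

s≈69 mm. Push about 10 mm more.

Emit:
servo_tool:
  steps: "-0.003 0 0 0; -0.006 0 0 0; -0.008 0 0 0; -0.010 0 0 0; -0.010 0 0 0; -0.010 0 0 0"

```text
time_s: 4.5
position: [434.6, -214.9, 119.3]
eef_rot: [[-0.257, -0.0, 0.966], [-0.966, 0.0, -0.257], [-0.0, -1.0, -0.0]]
ft_force: [-0.7, -0.2, -0.3]
gripper_width: -0.002
```

```bash
python3 -c "
from h import *
plan((-44.5,-12),119)
s=read_state()
im=snapshot('wrist')[:,:,::-1]
cv2.imwrite('pics/wrist4.png',cv2.resize(im[180:300,100:420],None,fx=2.5,fy=2.5,interpolation=cv2.INTER_CUBIC))
"
```

```text
t 4.5 shift [0.0267 0.0003 0.0001] rv [ 0.0001  0.0005 -0.0003]
now box [-44.6  14.7] [ 434.6 -214.9  119.3] F [-0.65 -0.16 -0.29] -0.0018667647354291344
```

View pics/wrist4.png

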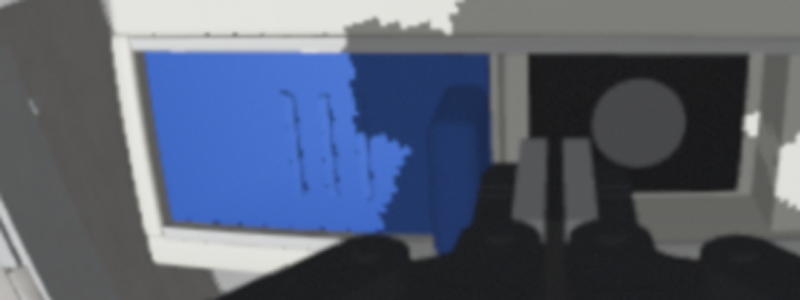

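The recess is fully uncovered. Catch corners in the crop are about (528,55), (748,55) and (740,190), with its disc at (638,123). Measuring these.

```bash
python3 -c "
from h import *
s=read_state()
for q,z in [((528,55),68),((748,55),68),((740,190),68),((638,123),68),((490,54),84),((145,53),84),((172,222),84)]: print(q,watbox(s,q[0]/2.5+100-.3,q[1]/2.5+180-.3,z).round(1))
plan((-44.5,-10),119)
"
```

```text
(528, 55) [-26.2  21. ]
(748, 55) [-26.2 -29.4]
(740, 190) [-60.5 -30.2]
(638, 123) [-42.6  -4.3]
(490, 54) [-21.4  28.2]
(145, 53) [-21.3 107.2]
(172, 222) [-63.9 107.8]
t 4.55 shift [0.0246 0.0003 0.    ] rv [ 0.      0.0004 -0.0002]
now box [-44.5  14.6] [ 434.6 -215.   119.3] F [ 0.27  0.31 -0.54] 0.004189436418751654
```

Catch centre is ≈(-43.5,-5) and s≈78. Back off to y≈-10, then press down towards ~7.5 mm depth.

Emit:
servo_tool:
  steps: "0.010 0 0 0; 0.020 0 0.0005 0; 0.0245 0 0.0005 0; 0.0245 0.005 0.0005 0; 0.0245 0.013 0.0005 0; 0.0245 0.020 0.0005 0; 0.0245 0.025 0.0005 0; 0.0245 0.028 0.0005 0; 0.0245 0.031 0.0005 0; 0.0245 0.033 0.0005 0; 0.0245 0.034 0.0005 0; 0.0245 0.034 0.0005 0; 0.0245 0.034 0.0005 0"

```text
time_s: 5.85
position: [428.9, -238.9, 85.5]
eef_rot: [[-0.257, 0.0, 0.966], [-0.966, -0.0, -0.257], [0.0, -1.0, 0.0]]
ft_force: [-1.9, 2.3, 1.9]
gripper_width: -0.002
```

```bash
python3 -c "
from h import *
plan((-44.5,-10),119)
cv2.imwrite('pics/wrist5.png',snapshot('wrist')[:,:,::-1])
cv2.imwrite('pics/top5.png',snapshot('top')[:,:,::-1])
"
```

```text
t 5.85 shift [-0.     -0.0335 -0.0006] rv [-0.0003  0.0005  0.    ]
now box [-43.9 -10. ] [ 428.9 -238.9   85.5] F [-1.94  2.34  1.88] -0.0016030021413780107
```

View pics/wrist5.png

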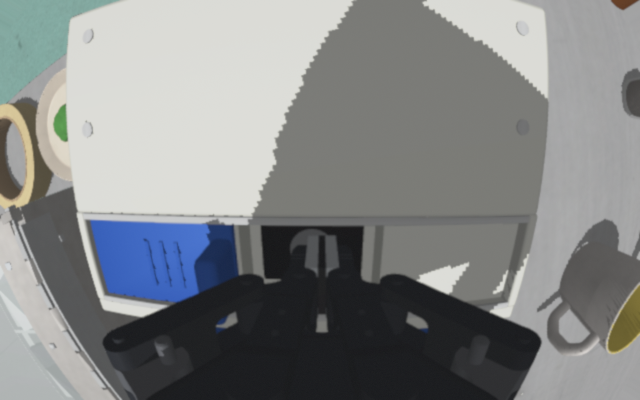

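View pics/top5.png

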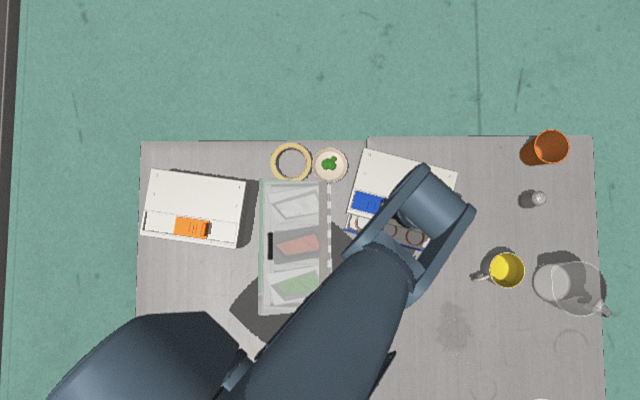

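The drawer has sprung out: the pastry cutters show at top px (360–415, 220–238). Retract straight up.

Emit:
servo_tool:
  steps: "0 -0.005 0 0; 0 -0.015 0 0; 0 -0.03 0 0; 0 -0.055 0 0; 0 -0.085 0 0; 0 -0.115 0 0; 0.02 -0.14 0 0; 0.05 -0.15 0 0; 0.085 -0.15 0 0; 0.12 -0.15 0 0; 0.15 -0.15 0 0; 0.165 -0.15 0 0; 0.17 -0.15 0 0; 0.17 -0.15 0 0; 0.17 -0.15 0 0; 0.17 -0.15 0 0"

```text
time_s: 7.55
position: [385.5, -402.0, 235.3]
eef_rot: [[-0.256, -0.0, 0.967], [-0.967, 0.0, -0.256], [-0.0, -1.0, -0.0]]
ft_force: [0.3, 0.8, 0.1]
gripper_width: 0.005
```

```bash
python3 -c "
from h import *
plan((-44.5,-10),119)
im=snapshot('top')[:,:,::-1]
cv2.imwrite('pics/top6.png',im);cv2.imwrite('pics/top6c.png',cv2.resize(im[140:260,120:480],None,fx=2.2,fy=2.2,interpolation=cv2.INTER_CUBIC))
cv2.imwrite('pics/wrist6.png',snapshot('wrist')[:,:,::-1])
"
```

```text
t 7.55 shift [-0.1687  0.1164 -0.0004] rv [ 0.0001  0.0018 -0.0004]
now box [ -43.8 -178.8] [ 385.5 -402.   235.3] F [0.33 0.8  0.13] 0.004904805917822822
```

View pics/top6c.png

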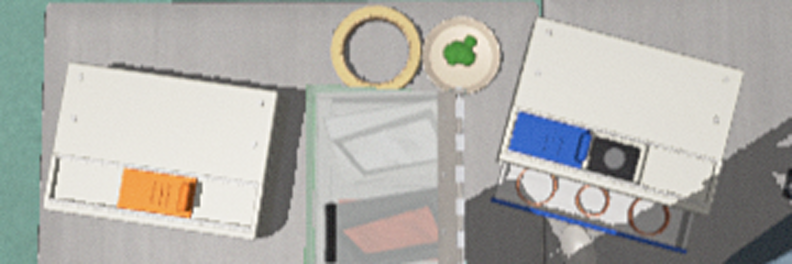

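View pics/wrist6.png

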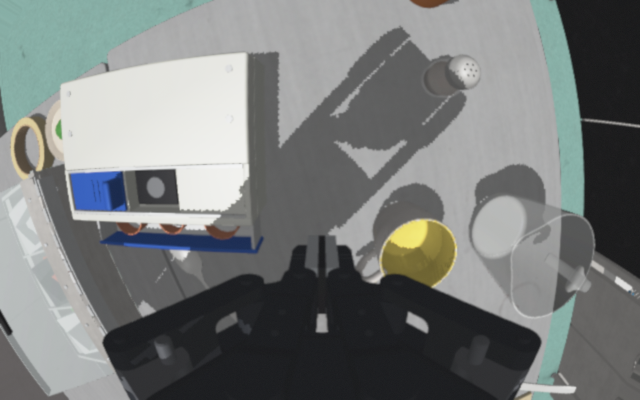

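The shutter sits at the left end, the catch is visible, and the drawer with the cutters is out. The orange shutter is unchanged. Measuring drawer travel before handing in.

```bash
python3 -c "
from h import *
p=np.load('pose.npz');th=float(p['th']);R=np.array([[np.cos(th),-np.sin(th)],[np.sin(th),np.cos(th)]])
for q in [(492,200),(686,250)]:
  for z in (50,65): print(q,z,(R.T@(at('top',q[0]/2.2+120,q[1]/2.2+140,z)[:2]-p['c'])).round(1))
q=(588,165);print((R.T@(at('top',q[0]/2.2+120,q[1]/2.2+140,84)[:2]-p['c'])).round(1))
print(workorder.hand_in())
"
```

```text
(492, 200) 50 [-122.3  108.6]
(492, 200) 65 [-122.6  109.1]
(686, 250) 50 [-120.5 -109. ]
(686, 250) 65 [-120.8 -105.5]
[-60.7  20.6]
the job is handed in; nothing more can be done
None
```

The blue drawer is out with the pastry cutters showing, and the job is handed in. No verdict was reported. I pushed the blue shutter's fin along the channel with closed fingertips, pressed the black catch about 7–8 mm, then lifted clear to a TCP height of 235 mm.

- **Shutter:** it measured about 78 mm open in the wrist image just before the press. After retracting, one rough point from the top image came out lower: about 71 mm if taken as the plate's end. I put that down to misreading a point on the fin. Both are above 60 mm.
- **Drawer:** the front measured about 41–45 mm out in the final top image. I measured it from one picture, so I did not check separately that it was at rest.
- **Orange box:** its shutter looks unmoved and closed in the final picture, and the arm never went near it.
- **Forces and time:** wrist force read about 3.6 N with the catch held down and under 1 N after retracting. The clock was about 7.7 s at hand-in.
- **Small disagreement:** the camera views differed by 1–3 mm on the box's x position, so I aimed 1.5–2 mm off the nominal centreline.

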